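# Press a bronze bushing into an inclined bearing housing

## Robot

A 6-joint arm with a two-finger parallel gripper is mounted at the origin on a cart in front of the work surface, level with it; the furniture and walls round the work are solid. World frame = base frame: x ahead of the robot, y to its left, z up, the work surface at z = 0. Lengths are in m, angles in degrees, forces in N, time in s.
With the tool pointing down it reaches from about 0.35 to 0.875 m from the base axis. Payload 4.2 kg.
Tool frame: the origin (TCP) lies between the finger pads; the fingertips stand 11 mm ahead of it and the grasp point (between the pads) lies 8 mm behind it; z points along the fingers, y is the direction in which the jaws open and shut (so a half turn about z gives the same grasp; the last joint's range is limited). The gripper opens to 87 mm and grips with 3 to 60 N. Pads are 19 mm wide; open, the fingers measure 117 mm over their backs; the gripper's body (75 mm by 190 mm) begins 51 mm behind the grasp point.
Start: joints at [-57.949, 22.042, 0.453, 0, -68.411, -14.817], TCP at [0.185, -0.597, 0.234] pointing down, gripper open.
Joint ranges: [-179.83, 179.83], [-69.29, 118.12], [-61.27, 80.66], [-181.25, 117.63], [-171.15, -9.14], [-177.46, 177.46]. Speed limits (degrees/s): [159.86, 159.86, 180, 180, 180, 180].

## Interface

Orientations are given as a 3x3 rotation matrix whose columns are the frame's x, y, z axes.
In Python, from station import sense, capture, get_calibration, finish_job, search_frame, cut_out gives the robot as it stands.
- The arm moves only by the tool arm_command, never from a script. Its argument "rows" is a list of rows, each an object with "fingers": the opening in per cent of the stroke, from 0 (shut) to 100 (fully open); "travel": the shift along the tool's x, y, z in cm, a list of three; "roll": the turn about the tool's z in degrees. A call has 1 to 10 rows; each row is the pose to reach, as a shift and turn from the pose commanded when the call began, along the tool's axes at that moment; what a row does not reach only later rows make up. A row lasts 1/10 s, in which the tool goes at most 50 mm and 8.59 degrees, less where a joint would pass 70% of its speed; a pose out of reach is approached as far as the arm can. A call with a gripper value outside its range is refused whole. The fingers move at their own pace and stop on an object; the grip force is fixed at half the most. Time passes only in rows, so rows that repeat a pose let the fingers close. It gives the time, the measured TCP pose, the force and the opening at its end, in the units of the state.
- sense(): the state, without advancing time (a new reading comes with each control period).
- capture(name): name is "side" or "top"; returns (picture, depth): 420x560x3 uint8, red, green, blue; 420x560 float32, m along the optical axis (not along the pixel's ray), 0 where there is no reading.
- get_calibration(name): a dict with "fov_y" (degrees; the focal length in pixels is half the picture's height over the tangent of half this angle, whatever the lens; pixels are square), "cx", "cy" (the principal point, pixels), "origin" and "attitude" of the camera in the world. Camera axes: x right, y down, z forward; pixel columns grow to the right and rows downward; lengths in m; the calibration is good to about 2 mm. A picture is of the moment at which its call begins. get_calibration takes no time and is no camera call.
- finish_job(): hands the job in, once; it reports no verdict.
Trained networks look in the newest picture that a camera, given by its name, has taken for a name from the list of things; names that differ only in an ending like _2 or _b are one class to them, and where a whole thing is asked for, a point or a joint stands for the part that bears it (a point fixed in the world has none). Each returns a list of dicts, best first, with "p" (0 to 1); they miss things now and then, are a little off and sometimes report something else, mostly with a low value. They report only what shows in the picture. A call takes as long as a camera call. They do not tell look-alikes from the thing itself.
- search_frame(camera, label): "position" ([x, y, z] in m, in world coordinates, good to about 4 mm: the middle of the surface that is visible of it).
- cut_out(camera, label): "mask" (420x560 bool, what is visible of it).
The state is a dict: "time_s": time; "joints": joint angles; "joint_velocities": joint speeds; "effort": joint torques, N m; "tcp_pos": TCP position; "ee_rot": TCP orientation; "wrist_force": force on the tool from outside, world axes, zero at the start; "moment": the same for the moment, N m; "gripper_width": opening from 0.0 (shut) to 1.0 (fully open).
Only numpy, scipy, OpenCV 4.12 (cv2) and the standard library are available. Lean on these libraries where they do the work, as an engineer would, in place of code of your own. Each camera call takes 0.05 s, during which the arm holds its last target. There are 200 camera calls.

## Task

Turn the covered carousel until the bronze bushing stands in the middle of the cover's front opening, lift it out there, and press it squarely into the inclined bore of the aluminium housing until its shoulder sits fully home on the face; then let go. Leave the white bushing standing in its carousel pocket and do not shift the small things lying on the bench (marker pen, screwdriver, red notebook, eraser).

Things in the scene. Friction and masses are not known exactly. Their poses are not given: they have to be found in the camera images.
- bronze_bushing: Bronze (brass-coloured) flanged bushing, 76 mm long. Origin at the centre of its nose end, z along its axis to the grip neck. From the nose: plug 34 mm diameter, 36 mm long (first 6 mm tapered from 29); shoulder flange 52 mm diameter, 8 mm thick; grip neck 32 mm diameter, 32 mm long. About 0.2 kg. Starts nose down in a carousel pocket, origin 20 mm above the bench.
- white_bushing: White plastic flanged bushing, 76 mm long. Origin at the centre of its nose end, z along its axis to the grip neck. From the nose: plug 34 mm diameter, 36 mm long (first 6 mm tapered from 29); shoulder flange 52 mm diameter, 8 mm thick; grip neck 32 mm diameter, 32 mm long. Stands nose down in another carousel pocket and is to stay there.
- carousel_base: Fixed grey base, 250 x 250 x 8 mm; origin on the bench under the carousel axis, z up, -x side is the front (yellow bar). On 4 posts a fixed clear U-shaped cover, underside 102 mm, highest parts 112 mm above the bench, hides sides and rear; open from above is only the slot |y| < 60 mm, from the front edge to 33 mm behind the axis.
- front_opening (a point): Centre of the pocket position in the cover's front opening: 85 mm from the carousel axis towards -x of carousel_base, 20 mm above the bench (height of the pocket floor).
- carousel: Turning white disc, 236 mm diameter, upper face 20 mm above the bench; origin on its axis, 10 mm above the bench, z up. Three blue pocket collars (39 mm bore, 49 mm outside, 26 mm high) 120 degrees apart, centres 85 mm from the axis; one is empty. Turns either way more than half a turn, light friction (0.05 N m), stays where left; turned by the knob on its axis.
- knob_top (a point): Centre of the top face of the carousel's round black knob, on the axis, 162 mm above the bench; the knob is 40 mm in diameter and reaches 36 mm down from here, on an 18 mm stem.
- cradle: Fixed grey cradle that carries the housing, foot 170 x 120 mm; origin on the bench below the centre of the bore's mouth, its -x side is the front.
- housing: Aluminium housing, face 84 x 90 mm, leaning 30 degrees, face up and towards cradle -x. Origin at the centre of the bore's mouth, 88 mm above the bench; z points out along the bore, y level. Bore 36 mm diameter, 46 mm deep, 2 mm chamfer. From 14 mm down sprung strips grip the plug: pressing home takes about 8 to 15 N, and it stays where left. Home: bushing origin at z = -36 mm here.
- marker_pen: Red and white marker pen, 135 mm long, 17 mm thick, loose on the bench; origin under its centre. Not to be shifted.
- screwdriver: Screwdriver with yellow handle, 188 mm long, loose on the bench; origin under its centre. Not to be shifted.
- lab_notebook: Red notebook, 148 x 109 x 15 mm, loose on the bench; origin under its centre. Not to be shifted.
- eraser: Blue and white eraser, 46 x 21 x 13 mm, loose on the bench; origin under its centre. Not to be shifted.
Things that resemble listed ones, but are neither listed nor needed, are in the scene too. Leave any green look-alike of the white_bushing alone.

How it is judged (in metres and radians):
On the way, in this order (a step that is already met when the one before it is completed fails the run):
1. the carousel is turned so that the bronze bushing, still standing in its pocket, is within 20 mm of the centre of the front opening (horizontal distance between bronze_bushing and front_opening below 0.02 m and height (world z) of bronze_bushing below 0.03 m and angle between bronze_bushing's own z axis and vertical below 0.12 rad), for 0.2 s.
2. the bronze bushing is lifted out of its pocket at the front opening (height (world z) of bronze_bushing above 0.055 m and horizontal distance between bronze_bushing and front_opening below 0.06 m), for 0.05 s.
At the end, for the whole second after the job is handed in: The bronze bushing sits in the bore with its shoulder within 1.5 mm of the face, centred within 3 mm in each direction, its axis within 0.05 rad of the bore's, released and at rest; the white bushing stands upright (within 0.12 rad) on the carousel's floor in its pocket, 78 to 92 mm from the axis (z of bronze_bushing in the frame of housing between -0.039 and -0.0345 m and x of bronze_bushing in the frame of housing between -0.003 and 0.003 m and y of bronze_bushing in the frame of housing between -0.003 and 0.003 m and angle between the z axis of bronze_bushing and the z axis of housing, either way round below 0.05 rad and linear speed of bronze_bushing below 0.01 m/s and horizontal distance between white_bushing and carousel between 0.078 and 0.092 m and height (world z) of white_bushing between 0.012 and 0.03 m and angle between white_bushing's own z axis and vertical below 0.12 rad); the robot touches nothing.
It fails at once if the marker pen, screwdriver, notebook or eraser is shifted by more than 30 mm (distance of any of marker_pen, screwdriver, lab_notebook, eraser from where it was at the start of the episode above 0.03 m).
It fails at once if the white bushing is lifted from its pocket (origin above 45 mm) or tipped by more than 0.5 rad (height (world z) of white_bushing above 0.045 m or angle between white_bushing's own z axis and vertical above 0.5 rad).
It also fails if it takes over 58 s, if anything falls off the work surface, if the arm or the gripper's body presses on something with over 40 N, if the wrist force passes 120 N, or if a joint passes its speed limit or range.

## Working session

There is one attempt and no reset: what is moved stays moved. The work goes in short steps, Python scripts to look and compute and a tool call to move; the robot and the scene stay as the last step left them, time stands still between calls to the robot, and variables do not carry over. Pictures are saved under pics/ and viewed, about 8 in all and at most 12, crops included, and the job is handed in when it is done.

Besides the shell and the picture viewer there is one more tool, called after "Request:" as name([rows], argument=value, ...), one row to a line, values as JSON. arm_command: Moves the arm, as the interface text tells. Its arguments: {"type":"object","properties":{"rows":{"type":"array","items":{"type":"object","properties":{"fingers":{"type":"number"},"travel":{"type":"array","items":{"type":"number"}},"roll":{"type":"number"}}}}},"required":["rows"]}

```bash
mkdir -p pics; cat > h.py <<'E'
import numpy as np, cv2
from station import *
def K(n):
    c=get_calibration(n); f=210/np.tan(np.radians(c["fov_y"])/2)
    return c,f,np.array(c["origin"]),np.array(c["attitude"])
def world(n,d):
    c,f,o,R=K(n); v,u=np.mgrid[0:420,0:560]
    P=np.stack([(u-c["cx"])/f*d,(v-c["cy"])/f*d,d],-1)
    return P@R.T+o
def save(n,im): cv2.imwrite(f"pics/{n}.png",im[...,::-1])
E
python3 - <<'E'
from h import *
print(sense())
ims=[]
for n in("side","top"):
    im,d=capture(n); print(n,get_calibration(n)); np.savez(f"{n}0.npz",im=im,d=d); save(n+"0",cv2.resize(im,(800,600)))
    for l in["bronze_bushing","white_bushing","carousel","knob_top","carousel_base","housing","cradle","marker_pen","screwdriver","lab_notebook","eraser"]:
        print(n,l,[(np.round(r["position"],3).tolist(),round(r["p"],2)) for r in search_frame(n,l)[:4]])
E
```

```text
{'time_s': 0.0, 'joints': array([-5.79487679e+01,  2.20899214e+01,  3.80675826e-01, -2.89113270e-02,
       -6.84107893e+01, -1.48173602e+01]), 'joint_velocities': array([-0.02897782,  0.04841889,  0.07469406,  0.00207481, -0.01877508,
        0.05271642]), 'effort': array([ 1.08012959e-03, -3.90666640e+01,  1.87400848e+01,  4.21973884e+00,
        1.09328804e-02, -1.83525481e-04]), 'tcp_pos': array([ 0.18502981, -0.59638459,  0.23247475]), 'ee_rot': array([[-9.55158487e-01, -2.96094165e-01, -7.14066499e-04],
       [-2.96095014e-01,  9.55156345e-01,  2.02462439e-03],
       [ 8.25656803e-05,  2.14526870e-03, -9.99997695e-01]]), 'wrist_force': array([-0.11509903,  0.62037362,  0.46184083]), 'moment': array([-0.03300373,  0.02904749, -0.01742578]), 'gripper_width': 1.0004946007615445}
side {'fov_y': 45.19260371897232, 'cx': 285.3743920888337, 'cy': 203.04527464429358, 'origin': array([0.04017001, 0.82536335, 0.65110997]), 'attitude': array([[-0.86463935, -0.23811575,  0.44237957],
       [-0.50238424,  0.41501897, -0.75853103],
       [-0.00297773, -0.8781003 , -0.47846734]])}
side br
[... 945 characters left out ...]
32, 0.065], 0.44)]
top white_bushing [([0.34, 0.196, 0.047], 0.63), ([0.534, 0.232, 0.062], 0.6)]
top carousel [([0.547, -0.197, 0.082], 0.74), ([0.54, 0.177, 0.02], 0.71), ([0.602, 0.162, 0.108], 0.16)]
top knob_top [([0.604, 0.165, 0.104], 0.7), ([0.537, 0.173, 0.022], 0.61), ([0.522, -0.377, 0.016], 0.55)]
top carousel_base [([0.604, 0.166, 0.107], 0.85)]
top housing [([0.543, -0.194, 0.084], 0.86)]
top cradle [([0.546, -0.188, 0.063], 0.64)]
top marker_pen [([0.384, -0.26, 0.012], 0.63), ([0.548, -0.187, 0.063], 0.38)]
top screwdriver [([0.521, -0.376, 0.015], 0.56), ([0.54, 0.173, 0.021], 0.28)]
top lab_notebook [([0.737, -0.099, 0.01], 0.92)]
top eraser [([0.366, -0.016, 0.014], 0.45)]
```

View pics/side0.png

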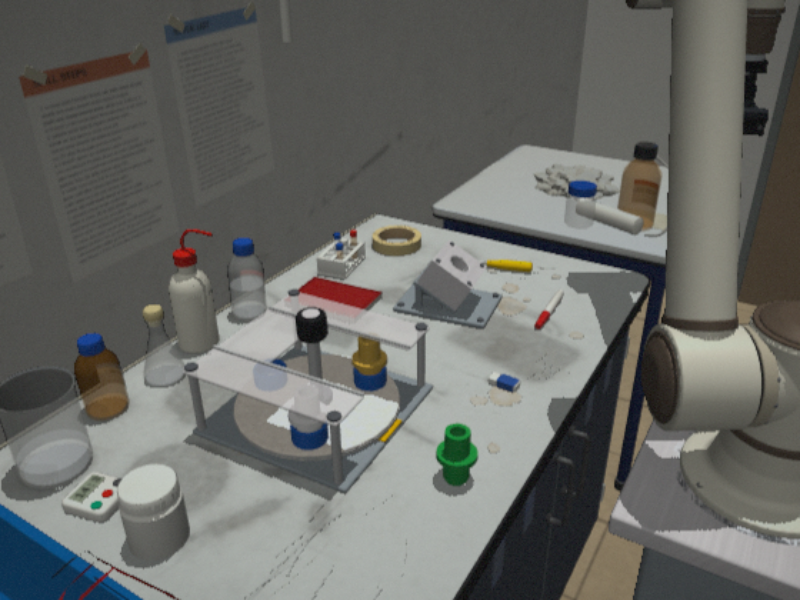

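View pics/top0.png

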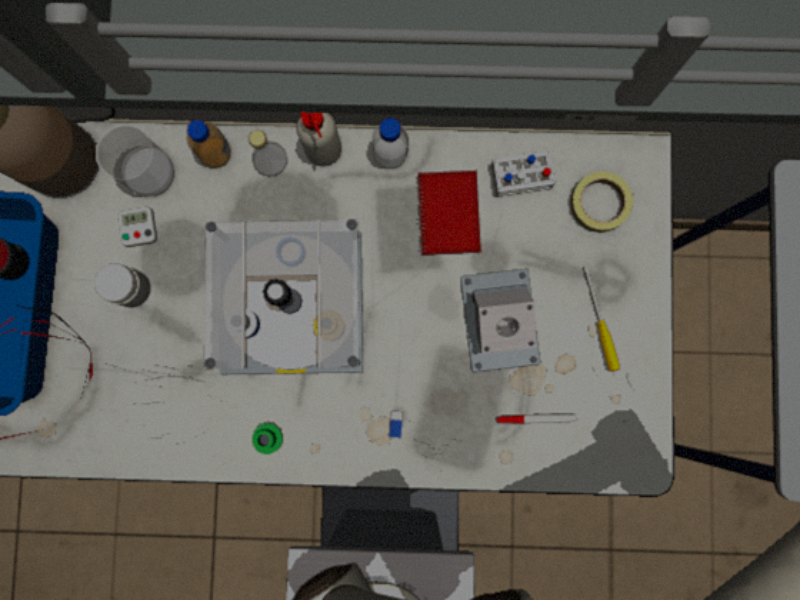

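Side: the bronze bushing is at (370,350), the white one at (308,415) under the cover, and the green look-alike stands apart at (457,455). Top: knob (277,292), bronze (328,325), white (245,323), empty pocket (290,250), yellow front bar (290,371), bore (508,326). Only one bushing is brass-coloured, and it stands in a carousel collar.

The tool can't be tilted with these commands. I'll pivot the bushing 30° in the grip against the collar, then align it in the bore. First I'll measure.

```bash
cat >> h.py <<'E'
def ray(n,u,v,z):  # intersect pixel with height z
    c,f,o,R=K(n); r=R@np.array([(u-c["cx"])/f,(v-c["cy"])/f,1]); return o+r*(z-o[2])/r[2]
def proj(n,P):
    c,f,o,R=K(n); q=(np.asarray(P)-o)@R; return q[...,:2]/q[...,2:]*f+[c["cx"],c["cy"]]
E
python3 - <<'E'
from h import *
A=np.load("top0.npz"); im,d=A["im"],A["d"]; W=world("top",d)
S=np.load("side0.npz"); Ws=world("side",S["d"])
s=.7
hs=(W[...,2]>.15)&(W[...,2]<.175)&(abs(W[...,0]-.6)<.08)&(abs(W[...,1]-.17)<.08)
print("knob top",hs.sum(),W[hs].mean(0)); ks=(abs(Ws[...,2]-.16)<.008)&(abs(Ws[...,0]-.6)<.08)&(abs(Ws[...,1]-.17)<.08)
print("side knob",ks.sum(),np.median(Ws[ks],0))
for u,v in((211,227),(351,226),(210,363),(355,362)): 
    print("post",ray("top",u*s,v*s,.112),W[int(v*s),int(u*s)])
hsv=cv2.cvtColor(im,cv2.COLOR_RGB2HSV)
ye=(hsv[...,0]>18)&(hsv[...,0]<32)&(hsv[...,1]>150)
for nm,w,z in(("bar",ye&(W[...,2]<.04)&(W[...,0]<.52)&(W[...,1]>0),None),("bronze",ye&(W[...,2]>.04)&(W[...,1]>0),None)):
    p=W[w]; print(nm,w.sum(),p.mean(0) if len(p) else 0,p.min(0),p.max(0))
# housing face
for nm,w in(("top",W),("side",Ws)):
    m=(abs(w[...,0]-.545)<.07)&(abs(w[...,1]+.19)<.07)&(w[...,2]>.04)&(w[...,2]<.14)
    p=w[m]; best=0
    rng=np.random.default_rng(0)
    for _ in range(500):
        a=p[rng.choice(len(p),3,False)]; n=np.cross(a[1]-a[0],a[2]-a[0]); L=np.linalg.norm(n)
        if L<1e-4: continue
        n/=L; n*=np.sign(n[2])
        i=abs((p-a[0])@n)<.002
        if i.sum()>best: best=i.sum(); I=i
    q=p[I];c=q.mean(0); n=np.linalg.svd(q-c,full_matrices=False)[2][2]; n*=np.sign(n[2])
    print(nm,"face",len(q),c,"n",n,"tilt",np.degrees(np.arccos(n[2])),"az",np.degrees(np.arctan2(n[1],n[0])),"zmin/max",q[:,2].min(),q[:,2].max())
    mm=np.zeros(m.shape,bool); mm[m]=I; np.save(f"face_{nm}.npy",mm)
    if nm=="top":   # rectangle of face
        px=np.argwhere(mm)[:,::-1].astype(np.float32); print("min rect top px",cv2.minAreaRect(px))
crop=cv2.resize(im[180:270,310:390],None,fx=6,fy=6,interpolation=cv2.INTER_CUBIC)
c2=cv2.resize(im[150:265,140:260],None,fx=4.7,fy=4.7,interpolation=cv2.INTER_CUBIC)
h=540; save("crop1",cv2.resize(np.hstack([c2[:540],crop[:540,:]]),(800,400)))
print(c2.shape,crop.shape)
E
```

```text
knob top 272 [0.57444953 0.17035164 0.16223837]
side knob 255 [0.56724576 0.1784853  0.16114968]
post [0.68307169 0.28911172 0.112     ] [0.68557237 0.29141044 0.1100195 ]
post [0.69062954 0.0605239  0.112     ] [0.69169656 0.06242427 0.10901421]
post [0.46170976 0.27898752 0.112     ] [0.46197403 0.2794645  0.11026015]
post [0.46978003 0.04648385 0.112     ] [0.47065774 0.04765139 0.11209504]
bar 41 [ 0.44156313  0.18588777 -0.00868566] [-0.07469234  0.1419076  -0.76978592] [0.45863119 1.0210486  0.01524167]
bronze 143 [0.62526378 0.34863007 0.19694032] [0.12412814 0.0446315  0.04011214] [0.85404452 0.66125498 0.91690637]
top face 678 [ 0.53461939 -0.19731041  0.08870895] n [-0.47875797 -0.08075537  0.87422501] tilt 29.04661170237914 az -170.42565391572163 zmin/max 0.06741891933429445 0.11072124048307574
min rect top px ((354.96954345703125, 228.22560119628906), (32.908599853515625, 39.42405700683594), 83.6598129272461)
side face 488 [ 0.53015165 -0.19439355  0.08675056] n [-0.4910442  -0.06804904  0.86847275] tilt 29.718354331597038 az -172.110186058868 zmin/max 0.06562139554709301 0.10924002281808787
(540, 564, 3) (540, 480, 3)
```

View pics/crop1.png

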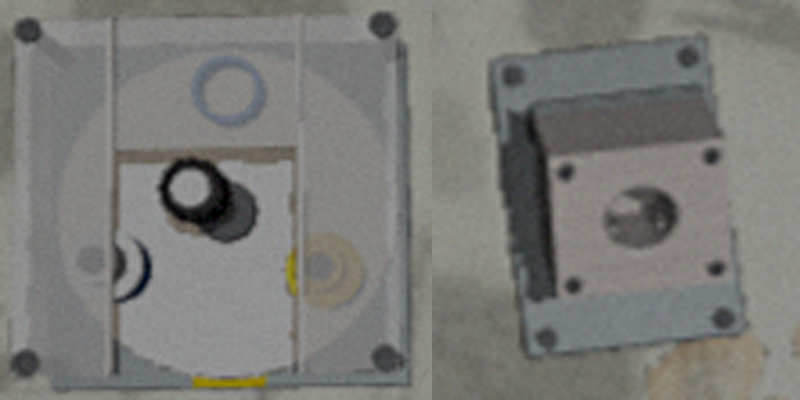

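```bash
python3 - <<'E'
from h import *
L=lambda x,y,z: ray("top",140+x/3.602,150+y/3.481,z)
Rr=lambda x,y,z: ray("top",310+(x-432)/4.598,180+y/4.444,z)
ax=L(188,188,.162);print("knob",ax)
e=L(228,91,.046); b=L(318,266,.096); w=L(92,262,.096)
for n,p in(("empty",e),("bronze",b),("white",w)):
    q=p-np.array([.575,.169,0]); print(n,p,np.hypot(*q[:2]),np.degrees(np.arctan2(q[1],q[0])))
f=[Rr(*a,.008) for a in((513,76),(688,57),(546,337),(723,318))]
for i,j in((0,2),(1,3),(1,0),(3,2)): 
    q=f[j]-f[i];print("foot dir",np.degrees(np.arctan2(q[1],q[0])),np.hypot(*q[:2]))
print("foot centre",np.mean(f,0))
fc=np.mean([Rr(*a,.088) for a in((566,172),(712,157),(573,286),(716,268))],0);print("face screws centre",fc)
print("bore ellipse",Rr(641,216,.088))
# from side: screws in face / bore
S=np.load("side0.npz"); c=cv2.resize(S["im"][160:240,265:365],None,fx=8,fy=7.5,interpolation=cv2.INTER_CUBIC); save("crop2",c)
E
```

```text
knob [0.57398349 0.1712453  0.162     ]
empty [0.65733793 0.16845067 0.046     ] 0.08233976388951819 -0.38225419931507193
bronze [0.53160846 0.0968728  0.096     ] 0.08417338291603889 -121.03100593438361
white [0.53030272 0.24346352 0.096     ] 0.0868484989258334 120.97459998885999
foot dir -171.99325952994212 0.1478650818312525
foot dir -171.99230017280271 0.14798580874317138
foot dir 97.9912920033711 0.09605079787017415
foot dir 97.91927887557378 0.09605338415524527
foot centre [ 0.55241039 -0.19758842  0.008     ]
face screws centre [ 0.53278731 -0.20033541  0.088     ]
bore ellipse [ 0.53521101 -0.19992349  0.088     ]
```

View pics/crop2.png

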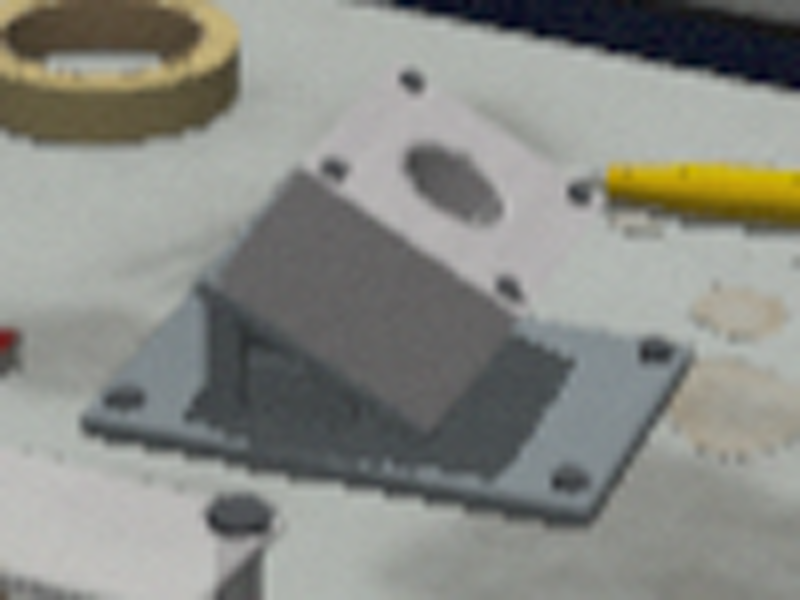

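The empty, bronze and white pockets come out at 0°, -121° and +121° (82–87 mm radius), which fits. The bronze needs about -57° about world z, which is tool roll +57. I'll go above the knob now.

Request:
arm_command([
  {"travel":[-59.9,61.6,0],"roll":0,"fingers":100},
  {"travel":[-59.9,61.6,0],"roll":0,"fingers":100},
  {"travel":[-59.9,61.6,0],"roll":0,"fingers":100},
  {"travel":[-59.9,61.6,0],"roll":0,"fingers":100},
  {"travel":[-59.9,61.6,0],"roll":0,"fingers":100},
  {"travel":[-59.9,61.6,0],"roll":0,"fingers":100},
  {"travel":[-59.9,61.6,0],"roll":0,"fingers":100},
  {"travel":[-59.9,61.6,0],"roll":0,"fingers":100},
  {"travel":[-59.9,61.6,0],"roll":0,"fingers":100},
  {"travel":[-59.9,61.6,0],"roll":0,"fingers":100},
])

```text
time_s: 2.2
tcp_pos: [0.4125, -0.1493, 0.2341]
ee_rot: [[-0.955, -0.297, 0.001], [-0.297, 0.955, -0.0], [-0.001, -0.001, -1.0]]
wrist_force: [1.5, -0.1, 0.0]
gripper_width: 1.001
```

```bash
cat >> h.py <<'E'
def to(target,az=None):  # travel (cm) in tool axes and roll to bring TCP to world target, tool y azimuth az
    s=sense(); R=np.array(s["ee_rot"]); t=R.T@(np.array(target)-s["tcp_pos"])*100
    a=np.degrees(np.arctan2(R[1,1],R[0,1])); 
    print("t",round(s["time_s"],2),"tcp",np.round(s["tcp_pos"],4),"azy",round(a,1),"j6",round(s["joints"][5],1),"w",round(s["gripper_width"],3),"F",np.round(s["wrist_force"],1),"-> travel",np.round(t,2),"roll",None if az is None else round(a-az,1))
E
python3 - <<'E'
from h import *
to([.575,.170,.234])
c=np.array([.5328,-.2003,.088]); print("side bore", ray("side",322.4,184.4,.088))
E
```

```text
t 2.2 tcp [ 0.4125 -0.1493  0.2341] azy 107.3 j6 -74.2 w 1.001 F [ 1.5 -0.1  0. ] -> travel [-24.99  25.67   0.03] roll None
side bore [ 0.52945103 -0.19770087  0.088     ]
```

Request:
arm_command([
  {"travel":[-25,25.7,0],"roll":-30,"fingers":100},
  {"travel":[-25,25.7,0],"roll":-30,"fingers":100},
  {"travel":[-25,25.7,0],"roll":-30,"fingers":100},
  {"travel":[-25,25.7,0],"roll":-30,"fingers":100},
  {"travel":[-25,25.7,0],"roll":-30,"fingers":100},
  {"travel":[-25,25.7,0],"roll":-30,"fingers":100},
  {"travel":[-25,25.7,0],"roll":-30,"fingers":100},
  {"travel":[-25,25.7,0],"roll":-30,"fingers":100},
  {"travel":[-25,25.7,0],"roll":-30,"fingers":100},
  {"travel":[-25,25.7,0],"roll":-30,"fingers":100},
])

```text
time_s: 3.2
tcp_pos: [0.5739, 0.1675, 0.2334]
ee_rot: [[-0.679, -0.734, -0.001], [-0.734, 0.679, -0.001], [0.001, 0.0, -1.0]]
wrist_force: [-0.3, -0.8, 0.6]
gripper_width: 1.0
```

```bash
python3 - <<'E'
from h import *
to([.575,.170,.140]); print(sense()["joints"])
E
```

```text
t 3.2 tcp [0.5739 0.1675 0.2334] azy 137.2 j6 -74.5 w 1.0 F [-0.3 -0.8  0.6] -> travel [-0.27  0.09  9.34] roll None
[ 3.17683377e+01  1.94424819e+01 -3.50417162e+00 -4.02231857e-03
 -6.71164323e+01 -7.45494497e+01]
```

Request:
arm_command([
  {"travel":[-0.2,0.1,3],"roll":0,"fingers":100},
  {"travel":[-0.2,0.1,6],"roll":0,"fingers":100},
  {"travel":[-0.2,0.1,8.5],"roll":0,"fingers":100},
  {"travel":[-0.2,0.1,9.4],"roll":0,"fingers":100},
  {"travel":[-0.2,0.1,9.4],"roll":0,"fingers":30},
  {"travel":[-0.2,0.1,9.4],"roll":0,"fingers":30},
  {"travel":[-0.2,0.1,9.4],"roll":0,"fingers":30},
  {"travel":[-0.2,0.1,9.4],"roll":0,"fingers":30},
  {"travel":[-0.2,0.1,9.4],"roll":0,"fingers":30},
])

```text
time_s: 4.1
tcp_pos: [0.5755, 0.1706, 0.1404]
ee_rot: [[-0.679, -0.734, 0.001], [-0.734, 0.679, 0.001], [-0.001, -0.0, -1.0]]
wrist_force: [0.2, 0.1, -0.2]
gripper_width: 0.634
```

Request:
arm_command([
  {"travel":[0,0,0],"roll":0,"fingers":30},
  {"travel":[0,0,0],"roll":0,"fingers":30},
  {"travel":[0,0,0],"roll":0,"fingers":30},
  {"travel":[0,0,0],"roll":0,"fingers":30},
])

```text
time_s: 4.5
tcp_pos: [0.5739, 0.1717, 0.1397]
ee_rot: [[-0.679, -0.734, -0.002], [-0.734, 0.679, 0.002], [0.0, 0.003, -1.0]]
wrist_force: [-4.2, 4.5, 2.0]
gripper_width: 0.451
```

Request:
arm_command([
  {"travel":[0,0,0],"roll":6,"fingers":30},
  {"travel":[0,0,0],"roll":13,"fingers":30},
  {"travel":[0,0,0],"roll":20,"fingers":30},
  {"travel":[0,0,0],"roll":27,"fingers":30},
  {"travel":[0,0,0],"roll":34,"fingers":30},
  {"travel":[0,0,0],"roll":41,"fingers":30},
  {"travel":[0,0,0],"roll":48,"fingers":30},
  {"travel":[0,0,0],"roll":54,"fingers":30},
  {"travel":[0,0,0],"roll":57,"fingers":30},
  {"travel":[0,0,0],"roll":57,"fingers":30},
])

```text
time_s: 5.5
tcp_pos: [0.5743, 0.1707, 0.1397]
ee_rot: [[-0.985, 0.17, -0.001], [0.17, 0.985, 0.001], [0.002, 0.0, -1.0]]
wrist_force: [-4.0, 1.3, 3.9]
gripper_width: 0.451
```

Request:
arm_command([
  {"travel":[0,0,0],"roll":0,"fingers":100},
  {"travel":[0,0,0],"roll":0,"fingers":100},
  {"travel":[0,0,0],"roll":0,"fingers":100},
  {"travel":[0,0,0],"roll":0,"fingers":100},
  {"travel":[0,0,0],"roll":0,"fingers":100},
  {"travel":[0,0,-4],"roll":0,"fingers":100},
  {"travel":[0,0,-8],"roll":0,"fingers":80},
])

```text
time_s: 6.2
tcp_pos: [0.5746, 0.1699, 0.2192]
ee_rot: [[-0.986, 0.169, -0.003], [0.169, 0.986, -0.002], [0.003, -0.003, -1.0]]
wrist_force: [0.4, 0.3, 0.8]
gripper_width: 0.934
```

```bash
python3 - <<'E'
from h import *
to([.49,.165,.200],92.6)
for n in("top","side"):
    im,d=capture(n); np.savez(n+"1.npz",im=im,d=d)
    print(n,[(np.round(r["position"],3).tolist(),round(r["p"],2)) for r in search_frame(n,"bronze_bushing")[:3]])
    W=world(n,d); hsv=cv2.cvtColor(im,cv2.COLOR_RGB2HSV)
    ye=(hsv[...,0]>15)&(hsv[...,0]<32)&(hsv[...,1]>110)&(W[...,2]>.035)&(W[...,2]<.11)&(abs(W[...,0]-.5)<.08)&(abs(W[...,1]-.165)<.1)
    p=W[ye]; print(ye.sum(), p.mean(0) if len(p) else 0)
    for lo,hi in((.058,.07),(.088,.105)):
        q=p[(p[:,2]>lo)&(p[:,2]<hi)]; print(lo,len(q),q.min(0) if len(q) else 0,q.max(0) if len(q) else 0)
a=cv2.resize(np.load("top1.npz")["im"][150:270,140:260],(400,400),interpolation=cv2.INTER_CUBIC)
b=cv2.resize(np.load("side1.npz")["im"][210:340,130:310],(400,289),interpolation=cv2.INTER_CUBIC)
o=np.zeros((400,800,3),np.uint8);o[:,:400]=a;o[:289,400:]=b;save("t1",o)
E
```

```text
t 6.2 tcp [0.5746 0.1699 0.2192] azy 80.2 j6 -131.7 w 0.934 F [0.4 0.3 0.8] -> travel [ 8.25 -1.91  1.95] roll -12.4
top [([0.484, 0.165, 0.064], 0.94), ([0.74, -0.1, 0.008], 0.24), ([0.546, -0.188, 0.064], 0.18)]
316 [0.48913848 0.16275875 0.07497552]
0.058 176 [0.46618679 0.14212453 0.05847644] [0.51428104 0.19088781 0.06992367]
0.088 102 [0.47487686 0.15140681 0.08914409] [0.50511144 0.18300939 0.10213276]
side [([0.48, 0.175, 0.076], 0.74)]
505 [0.48032038 0.17400758 0.07726739]
0.058 173 [0.46119873 0.14149723 0.05817859] [0.51378251 0.19363799 0.06968586]
0.088 160 [0.45184581 0.15167347 0.08829439] [0.50381538 0.24208471 0.10489949]
```

View pics/t1.png

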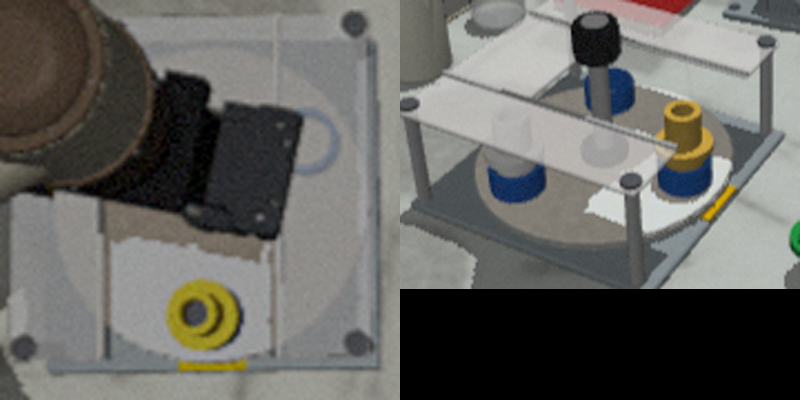

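The bronze bushing now stands centred in the front opening (bar in line, measured 0.489, 0.166). The next move goes above it with the jaws along base y.

Request:
arm_command([
  {"travel":[4,-1,0],"roll":-6,"fingers":70},
  {"travel":[8.3,-1.9,0],"roll":-12.4,"fingers":70},
  {"travel":[8.3,-1.9,0],"roll":-12.4,"fingers":70},
  {"travel":[8.3,-1.9,0],"roll":-12.4,"fingers":70},
  {"travel":[8.3,-1.9,3],"roll":-12.4,"fingers":70},
])

```text
time_s: 6.9
tcp_pos: [0.4933, 0.1674, 0.1925]
ee_rot: [[-0.999, -0.047, 0.009], [-0.047, 0.999, 0.004], [-0.009, 0.004, -1.0]]
wrist_force: [0.8, 0.2, -0.4]
gripper_width: 0.701
```

```bash
python3 - <<'E'
from h import *
to([.489,.166,.081],92.6)
E
```

```text
t 6.9 tcp [0.4933 0.1674 0.1925] azy 92.7 j6 -124.1 w 0.701 F [ 0.8  0.2 -0.4] -> travel [ 0.53 -0.16 11.15] roll 0.1
```

Request:
arm_command([
  {"travel":[0.3,-0.1,4],"roll":0,"fingers":70},
  {"travel":[0.3,-0.1,7],"roll":0,"fingers":70},
  {"travel":[0.3,-0.1,9.5],"roll":0,"fingers":70},
  {"travel":[0.3,-0.1,10.8],"roll":0,"fingers":70},
  {"travel":[0.3,-0.1,10.8],"roll":0,"fingers":70},
])

```text
time_s: 7.4
tcp_pos: [0.4866, 0.1638, 0.0786]
ee_rot: [[-0.999, -0.045, -0.005], [-0.045, 0.999, -0.003], [0.005, -0.003, -1.0]]
wrist_force: [-1.7, -0.2, 0.2]
gripper_width: 0.7
```

```bash
python3 - <<'E'
from h import *
to([.489,.166,.081],92.6)
E
```

```text
t 7.4 tcp [0.4866 0.1638 0.0786] azy 92.6 j6 -124.2 w 0.7 F [-1.7 -0.2  0.2] -> travel [-0.25  0.21 -0.24] roll -0.0
```

Correct slightly, close and lift enough that only the tapered nose is still in the collar.

Request:
arm_command([
  {"travel":[-0.2,0.2,-0.2],"roll":0,"fingers":70},
  {"travel":[-0.2,0.2,-0.2],"roll":0,"fingers":20},
  {"travel":[-0.2,0.2,-0.2],"roll":0,"fingers":20},
  {"travel":[-0.2,0.2,-0.2],"roll":0,"fingers":20},
  {"travel":[-0.2,0.2,-0.2],"roll":0,"fingers":20},
  {"travel":[-0.2,0.2,-0.2],"roll":0,"fingers":20},
  {"travel":[-0.2,0.2,-0.2],"roll":0,"fingers":20},
  {"travel":[-0.2,0.2,-0.2],"roll":0,"fingers":20},
])

```text
time_s: 8.2
tcp_pos: [0.4892, 0.1668, 0.0839]
ee_rot: [[-0.999, -0.046, 0.0], [-0.046, 0.999, 0.0], [-0.0, 0.0, -1.0]]
wrist_force: [-1.0, -0.6, 3.3]
gripper_width: 0.359
```

Request:
arm_command([
  {"travel":[0,0,0],"roll":0,"fingers":20},
  {"travel":[0,0,-0.5],"roll":0,"fingers":20},
  {"travel":[0,0,-1],"roll":0,"fingers":20},
  {"travel":[0,0,-1.6],"roll":0,"fingers":20},
  {"travel":[0,0,-1.6],"roll":0,"fingers":20},
])

```text
time_s: 8.7
tcp_pos: [0.4896, 0.1671, 0.1005]
ee_rot: [[-0.999, -0.046, 0.002], [-0.046, 0.999, 0.001], [-0.002, 0.001, -1.0]]
wrist_force: [0.1, -0.2, -1.5]
gripper_width: 0.359
```

Request:
arm_command([
  {"travel":[0.6,0,0.0],"roll":0,"fingers":20},
  {"travel":[1.2,0,0.1],"roll":0,"fingers":20},
  {"travel":[1.8,0,0.2],"roll":0,"fingers":20},
  {"travel":[2.3,0,0.4],"roll":0,"fingers":20},
  {"travel":[2.3,0,0.4],"roll":0,"fingers":20},
])

```text
time_s: 9.2
tcp_pos: [0.4671, 0.1666, 0.0965]
ee_rot: [[-0.999, -0.047, 0.004], [-0.047, 0.999, 0.002], [-0.004, 0.002, -1.0]]
wrist_force: [4.5, 0.5, 1.8]
gripper_width: 0.36
```

```bash
python3 - <<'E'
from h import *
to([.489,.166,.081],92.6); print(sense()["moment"])
im,d=capture("side"); np.savez("side2.npz",im=im,d=d)
b=cv2.resize(im[190:320,180:340],(800,600),interpolation=cv2.INTER_CUBIC);save("t2",b)
E
```

```text
t 9.2 tcp [0.4671 0.1666 0.0965] azy 92.7 j6 -125.8 w 0.36 F [4.5 0.5 1.8] -> travel [-2.17 -0.17  1.56] roll 0.1
[ 0.24245137 -1.56705072 -0.00536186]
```

View pics/t2.png

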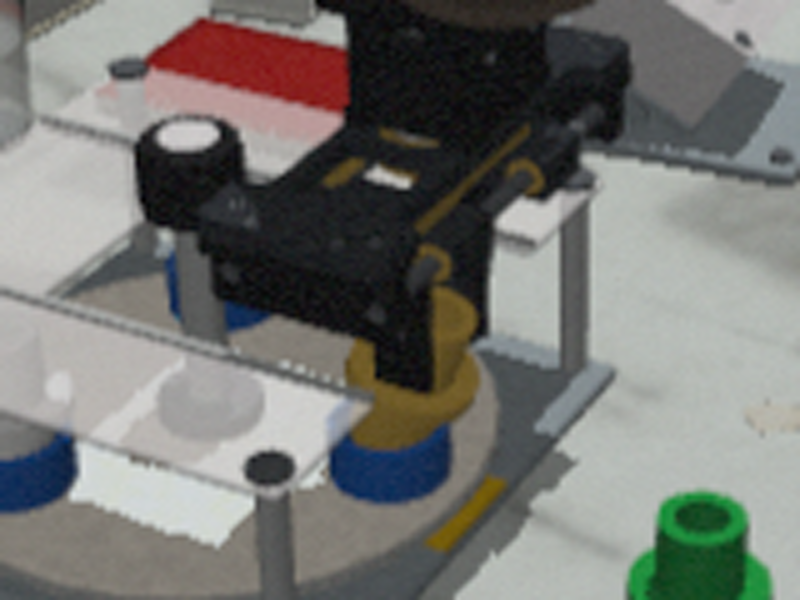

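The bushing pivots in the grip as planned: its top leans forward and its nose is still in the blue collar at (390,460). Continue the arc.

Request:
arm_command([
  {"travel":[0.5,0,0.1],"roll":0,"fingers":20},
  {"travel":[1.0,0,0.2],"roll":0,"fingers":20},
  {"travel":[1.5,0,0.4],"roll":0,"fingers":20},
  {"travel":[1.9,0,0.6],"roll":0,"fingers":20},
  {"travel":[1.9,0,0.6],"roll":0,"fingers":20},
])

```text
time_s: 9.75
tcp_pos: [0.4462, 0.1644, 0.0893]
ee_rot: [[-0.999, -0.046, -0.001], [-0.046, 0.999, -0.001], [0.001, -0.001, -1.0]]
wrist_force: [2.6, 0.5, 4.0]
gripper_width: 0.36
```

```bash
python3 - <<'E'
from h import *
to([.489,.166,.081],92.6); print(sense()["moment"])
im,d=capture("side"); np.savez("side3.npz",im=im,d=d)
b=cv2.resize(im[190:320,180:340],(800,600),interpolation=cv2.INTER_CUBIC);save("t3",b)
E
```

```text
t 9.75 tcp [0.4462 0.1644 0.0893] azy 92.6 j6 -127.2 w 0.36 F [2.6 0.5 4. ] -> travel [-4.29 -0.04  0.82] roll 0.0
[ 0.18041284 -0.89618865  0.04187109]
```

View pics/t3.png

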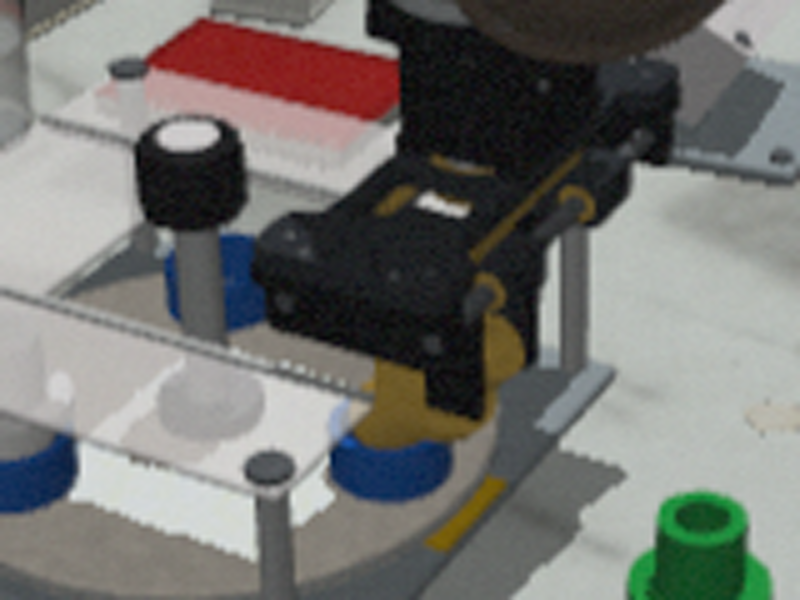

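Request:
arm_command([
  {"travel":[0.35,0,-0.6],"roll":0,"fingers":20},
  {"travel":[0.7,0,-1.2],"roll":0,"fingers":20},
  {"travel":[1.0,0,-2.0],"roll":0,"fingers":20},
  {"travel":[1.0,0,-3.0],"roll":0,"fingers":20},
  {"travel":[1.0,0,-5.0],"roll":0,"fingers":20},
  {"travel":[1.0,0,-8],"roll":0,"fingers":20},
  {"travel":[1.0,0,-12],"roll":0,"fingers":20},
  {"travel":[1.0,0,-12],"roll":0,"fingers":20},
])

```text
time_s: 10.6
tcp_pos: [0.4394, 0.1657, 0.2152]
ee_rot: [[-0.999, -0.047, 0.009], [-0.047, 0.999, 0.006], [-0.009, 0.005, -1.0]]
wrist_force: [1.8, 0.3, -1.6]
gripper_width: 0.358
```

```bash
cat >> h.py <<'E'
def axis(cams=("side","top")):  # bushing pixels near the tool -> flange/plug axis estimate
    s=sense(); out={}
    for n in cams:
        im,d=capture(n); W=world(n,d); hsv=cv2.cvtColor(im,cv2.COLOR_RGB2HSV)
        m=(hsv[...,0]>12)&(hsv[...,0]<33)&(hsv[...,1]>100)&(d>0)&(np.linalg.norm(W-s["tcp_pos"],axis=-1)<.1)&(W[...,2]<s["tcp_pos"][2]+.02)
        out[n]=(im,m,W[m]-s["tcp_pos"])
    return s,out
E
python3 - <<'E'
from h import *
s,o=axis(); to([.53,-.2,.2],98)
for n,(im,m,P) in o.items():
    print(n,len(P),P.min(0),P.max(0)); np.save(f"P_{n}.npy",P)
im,m,P=o["side"]; v,u=np.argwhere(m).mean(0).astype(int); print(u,v)
b=im[max(0,v-45):v+45,max(0,u-60):u+60]; save("t4",cv2.resize(b,(800,600),interpolation=cv2.INTER_CUBIC))
# fit two-radius model: axis in tool xz plane, tilt th, origin offset along neck
from scipy.optimize import least_squares
P=np.vstack([q[2] for q in o.values()]); R=np.array(s["ee_rot"])
def sd(p):
    o0=R@np.array([p[0],0,p[1]]); th=p[2]
    ax=R@np.array([np.sin(th),0,-np.cos(th)])   # nose->neck
    q=P-o0; z=q@ax; r=np.linalg.norm(q-z[:,None]*ax,axis=1)
    def box(z0,z1,rr):
        a=np.stack([np.maximum(z0-z,z-z1),r-rr]); return np.linalg.norm(np.maximum(a,0),axis=0)+np.minimum(a.max(0),0)
    return np.minimum.reduce([box(0,36,17.) if 0 else box(0,.036,.017),box(.036,.044,.026),box(.044,.076,.016)])
best=min((least_squares(sd,[-.072*np.sin(t),-.008+.072*np.cos(t),t],loss="soft_l1",f_scale=.002) for t in(.2,.5,.8)),key=lambda r:r.cost)
print("nose in tool (x,z)",best.x[:2],"tilt",np.degrees(best.x[2]),"rms",np.sqrt(np.mean(sd(best.x)**2)))
E
```

```text
t 10.7 tcp [0.4365 0.1642 0.2102] azy 92.6 j6 -128.0 w 0.359 F [-0.4 -0.8 -2.6] -> travel [ -7.69 -36.8    0.98] roll -5.4
side 584 [-0.01500124 -0.01803299 -0.05082022] [0.052761   0.0298731  0.01676029]
top 40 [ 0.03937437 -0.01128298 -0.04358114] [ 0.05408403  0.01276304 -0.00223774]
266 218
nose in tool (x,z) [-0.04462236  0.04845754] tilt 39.085141654317525 rms 0.0029006126524819507
```

View pics/t4.png

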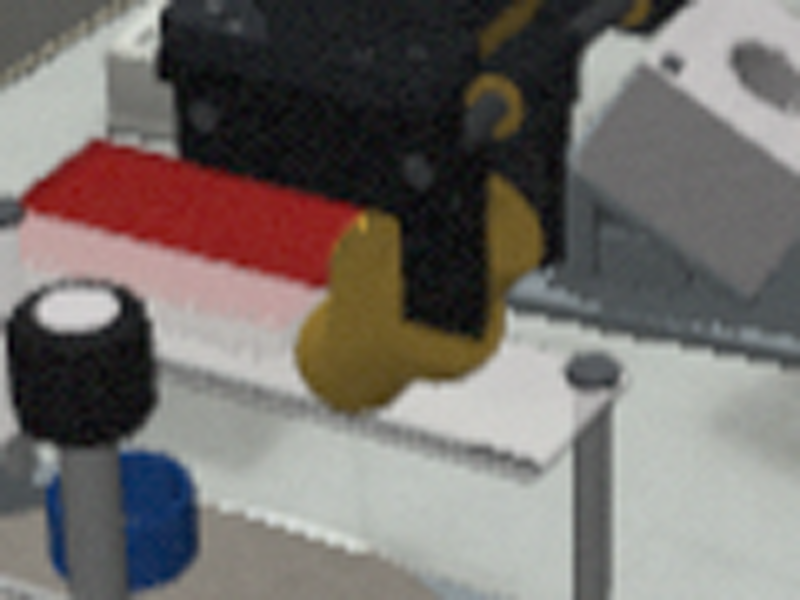

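The top camera's knob estimate matched the grip to 0.5 mm. The bushing hangs in the grip tilted about 38–39°, 72 mm nose to grasp, so slightly past 30°. I'll correct that inside the bore mouth. Next I'll travel above the housing with the jaws along its level axis.

Request:
arm_command([
  {"travel":[-1,-4.5,0],"roll":-2,"fingers":20},
  {"travel":[-2,-9,0],"roll":-5.4,"fingers":20},
  {"travel":[-2,-13.5,0],"roll":-5.4,"fingers":20},
  {"travel":[-2,-18,0],"roll":-5.4,"fingers":20},
  {"travel":[-2,-22.5,0],"roll":-5.4,"fingers":20},
  {"travel":[-2,-27,0],"roll":-5.4,"fingers":20},
  {"travel":[-2,-31.5,0],"roll":-5.4,"fingers":20},
  {"travel":[-2,-36,0],"roll":-5.4,"fingers":20},
  {"travel":[-2,-37,0],"roll":-5.4,"fingers":20},
  {"travel":[-2,-37,0],"roll":-5.4,"fingers":20},
])

```text
time_s: 11.7
tcp_pos: [0.4725, -0.2055, 0.2075]
ee_rot: [[-0.991, -0.136, -0.005], [-0.136, 0.991, 0.001], [0.005, 0.002, -1.0]]
wrist_force: [-0.6, 0.6, -2.1]
gripper_width: 0.358
```

```bash
cat >> h.py <<'E'
C=np.array([.532,-.1995,.088]); hx=np.array([np.cos(np.radians(188)),np.sin(np.radians(188)),0]); ez=np.array([0,0,1.]); n_=.5*hx+.866*ez
def tcpfor(d,th,L=.072):  # d: nose depth in bore, th tilt
    t=np.radians(th); return C-d*n_+L*np.sin(t)*hx+(L*np.cos(t)-.008)*ez
from scipy.optimize import least_squares
def fit():
    s,o=axis(); P=np.vstack([q[2] for q in o.values()]); R=np.array(s["ee_rot"])
    def sd(p):
        ax=R@np.array([np.sin(p[2]),0,-np.cos(p[2])]); q=P-R@np.array([p[0],0,p[1]]); z=q@ax; r=np.linalg.norm(q-z[:,None]*ax,axis=1)
        def box(z0,z1,rr):
            a=np.stack([np.maximum(z0-z,z-z1),r-rr]); return np.linalg.norm(np.maximum(a,0),axis=0)+np.minimum(a.max(0),0)
        return np.minimum.reduce([box(0,.036,.017),box(.036,.044,.026),box(.044,.076,.016)])
    b=min((least_squares(sd,[-.072*np.sin(t),-.008+.072*np.cos(t),t],loss="soft_l1",f_scale=.002) for t in(.3,.6)),key=lambda r:r.cost)
    nose=s["tcp_pos"]+R@np.array([b.x[0],0,b.x[1]])
    Rh=np.c_[-.866*ez*-1*0+ (0.5*ez-.866*hx), np.cross(n_,0.5*ez-.866*hx), n_]
    print("fit: nose tool",np.round(b.x[:2],4),"tilt",round(np.degrees(b.x[2]),1),"rms",round(float(np.sqrt(np.mean(sd(b.x)**2))),4),"n",[len(q[2]) for q in o.values()],"nose in housing (x uphill,y,z)",np.round((nose-C)@Rh,4))
    return o
E
python3 - <<'E'
from h import *
to(tcpfor(-.03,38.5),98); fit()
E
```

```text
t 11.7 tcp [ 0.4725 -0.2055  0.2075] azy 97.8 j6 -76.7 w 0.358 F [-0.6  0.6 -2.1] -> travel [-0.01 -0.24  4.52] roll -0.2
fit: nose tool [-0.0448  0.0491] tilt 38.7 rms 0.0033 n [369, 0] nose in housing (x uphill,y,z) [0.0219 0.0023 0.0684]
```

Request:
arm_command([
  {"travel":[0,-0.2,2.5],"roll":0,"fingers":20},
  {"travel":[0,-0.2,4.5],"roll":0,"fingers":20},
  {"travel":[0,-0.2,4.5],"roll":0,"fingers":20},
  {"travel":[-0.6,-0.2,5.5],"roll":0,"fingers":20},
  {"travel":[-1.0,-0.2,6.2],"roll":0,"fingers":20},
  {"travel":[-1.2,-0.2,6.6],"roll":0,"fingers":20},
  {"travel":[-1.2,-0.2,6.6],"roll":0,"fingers":20},
  {"travel":[-1.2,-0.2,6.6],"roll":0,"fingers":20},
])

```text
time_s: 12.6
tcp_pos: [0.4865, -0.2047, 0.1438]
ee_rot: [[-0.99, -0.14, 0.0], [-0.14, 0.99, -0.0], [-0.0, -0.0, -1.0]]
wrist_force: [-0.1, -0.2, -1.2]
gripper_width: 0.358
```

```bash
python3 - <<'E'
from h import *
to(tcpfor(.006,38.5),98); o=fit()
ims=[cv2.resize(o[n][0][y:y+80,x:x+60],(400,533),interpolation=cv2.INTER_CUBIC) for n,x,y in(("side",295,140),("top",325,185))]
save("t5",np.hstack(ims))
E
```

```text
t 12.6 tcp [ 0.4865 -0.2047  0.1438] azy 98.0 j6 -76.8 w 0.358 F [-0.1 -0.2 -1.2] -> travel [-0.4  -0.12  1.26] roll 0.0
fit: nose tool [-0.045  0.049] tilt 39.5 rms 0.0029 n [325, 0] nose in housing (x uphill,y,z) [0.0027 0.0012 0.0063]
```

View pics/t5.png

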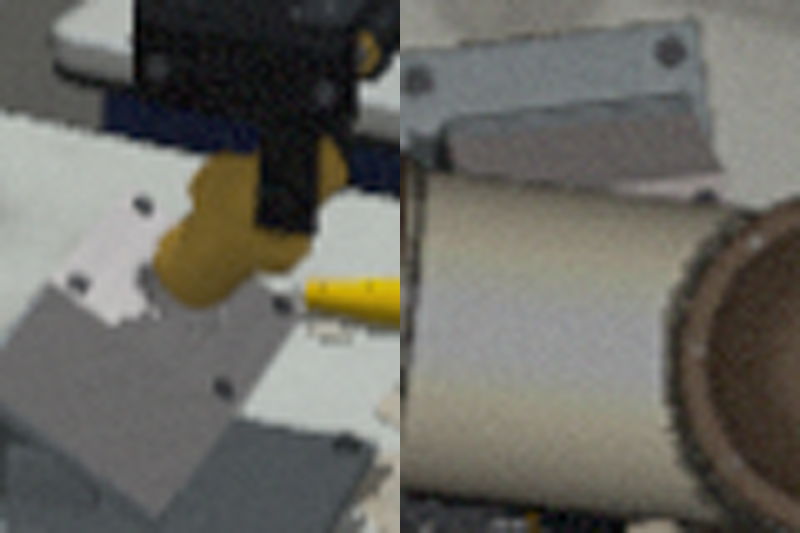

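Side crop: the nose is right over the bore mouth, about 6 mm out. I'll enter the mouth gently.

Request:
arm_command([
  {"travel":[-0.2,-0.1,0.4],"roll":0,"fingers":20},
  {"travel":[-0.35,-0.1,0.8],"roll":0,"fingers":20},
  {"travel":[-0.45,-0.1,1.2],"roll":0,"fingers":20},
  {"travel":[-0.45,-0.1,1.2],"roll":0,"fingers":20},
])

```text
time_s: 13.1
tcp_pos: [0.4906, -0.2049, 0.1307]
ee_rot: [[-0.99, -0.14, -0.001], [-0.14, 0.99, 0.0], [0.001, 0.0, -1.0]]
wrist_force: [-0.5, -0.4, -2.2]
gripper_width: 0.36
```

```bash
python3 - <<'E'
from h import *
to(tcpfor(.010,34),98); o=fit(); print(sense()["moment"])
E
```

```text
t 13.1 tcp [ 0.4906 -0.2049  0.1307] azy 98.0 j6 -76.8 w 0.36 F [-0.5 -0.4 -2.2] -> travel [-0.65 -0.04 -0.03] roll 0.0
fit: nose tool [-0.0449  0.0488] tilt 39.4 rms 0.0027 n [304, 0] nose in housing (x uphill,y,z) [-0.0004  0.0004 -0.0069]
[0.01915991 0.02826824 0.01369269]
```

Request:
arm_command([
  {"travel":[-0.35,0,0.0],"roll":0,"fingers":20},
  {"travel":[-0.65,0,0.0],"roll":0,"fingers":20},
  {"travel":[-0.95,0,0.0],"roll":0,"fingers":20},
  {"travel":[-1.2,0,0.0],"roll":0,"fingers":20},
  {"travel":[-1.2,0,0.0],"roll":0,"fingers":20},
])

```text
time_s: 13.7
tcp_pos: [0.5012, -0.2033, 0.1308]
ee_rot: [[-0.99, -0.139, -0.004], [-0.139, 0.99, 0.001], [0.004, 0.001, -1.0]]
wrist_force: [-5.3, -1.8, -2.1]
gripper_width: 0.361
```

```bash
python3 - <<'E'
from h import *
to(tcpfor(.014,30),98); o=fit(); print(sense()["moment"])
E
```

```text
t 13.7 tcp [ 0.5012 -0.2033  0.1308] azy 98.0 j6 -77.1 w 0.361 F [-5.3 -1.8 -2.1] -> travel [-0.2  -0.06  0.05] roll 0.0
fit: nose tool [-0.0389  0.0531] tilt 33.8 rms 0.0032 n [279, 0] nose in housing (x uphill,y,z) [ 0.0013  0.0006 -0.0129]
[-0.25667335  1.72438633  0.02432173]
```

Request:
arm_command([
  {"travel":[-0.3,0,0.0],"roll":0,"fingers":20},
  {"travel":[-0.45,0,0.1],"roll":0,"fingers":20},
  {"travel":[-0.6,0,0.35],"roll":0,"fingers":20},
  {"travel":[-0.7,0,0.6],"roll":0,"fingers":20},
  {"travel":[-0.7,0,0.6],"roll":0,"fingers":20},
])

```text
time_s: 14.3
tcp_pos: [0.509, -0.2022, 0.125]
ee_rot: [[-0.99, -0.14, -0.002], [-0.14, 0.99, 0.0], [0.002, 0.001, -1.0]]
wrist_force: [-3.8, -0.0, -3.7]
gripper_width: 0.358
```

```bash
python3 - <<'E'
from h import *
to(tcpfor(.026,30),98); o=fit(); print(sense()["moment"])
E
```

```text
t 14.3 tcp [ 0.509  -0.2022  0.125 ] azy 98.0 j6 -77.2 w 0.358 F [-3.8 -0.  -3.7] -> travel [-0.01 -0.05  0.52] roll 0.0
fit: nose tool [-0.0341  0.0555] tilt 29.5 rms 0.0041 n [247, 0] nose in housing (x uphill,y,z) [ 0.0002  0.0006 -0.0215]
[-0.1076146   1.46391859  0.04281199]
```

Request:
arm_command([
  {"travel":[-0.05,0,0.3],"roll":0,"fingers":20},
  {"travel":[-0.15,0,0.55],"roll":0,"fingers":20},
  {"travel":[-0.3,0,0.8],"roll":0,"fingers":20},
  {"travel":[-0.42,0,1.0],"roll":0,"fingers":20},
  {"travel":[-0.42,0,1.0],"roll":0,"fingers":20},
])

```text
time_s: 14.9
tcp_pos: [0.5137, -0.2019, 0.1164]
ee_rot: [[-0.99, -0.14, -0.0], [-0.14, 0.99, -0.0], [0.0, -0.0, -1.0]]
wrist_force: [-6.5, -0.7, 1.7]
gripper_width: 0.357
```

```bash
python3 - <<'E'
from h import *
to(tcpfor(.036,30),98); o=fit(); print(sense()["moment"])
E
```

```text
t 14.9 tcp [ 0.5137 -0.2019  0.1164] azy 98.1 j6 -77.4 w 0.357 F [-6.5 -0.7  1.7] -> travel [-0.05 -0.02  0.52] roll 0.1
fit: nose tool [-0.0343  0.0552] tilt 29.4 rms 0.0042 n [204, 0] nose in housing (x uphill,y,z) [ 0.0003  0.0002 -0.0311]
[-0.0205678   1.83379248 -0.02819299]
```

Request:
arm_command([
  {"travel":[-0.1,0,0.25],"roll":0,"fingers":20},
  {"travel":[-0.2,0,0.45],"roll":0,"fingers":20},
  {"travel":[-0.3,0,0.6],"roll":0,"fingers":20},
  {"travel":[-0.3,0,0.6],"roll":0,"fingers":20},
])

```text
time_s: 15.4
tcp_pos: [0.5157, -0.2017, 0.1116]
ee_rot: [[-0.99, -0.141, -0.002], [-0.141, 0.99, -0.001], [0.002, -0.0, -1.0]]
wrist_force: [-11.6, 0.2, 10.6]
gripper_width: 0.362
```

```bash
python3 - <<'E'
from h import *
to(tcpfor(.036,30),98); o=fit(); print(sense()["moment"])
E
```

```text
t 15.4 tcp [ 0.5157 -0.2017  0.1116] azy 98.1 j6 -77.4 w 0.362 F [-11.6   0.2  10.6] -> travel [ 0.15 -0.01  0.05] roll 0.1
fit: nose tool [-0.0349  0.0543] tilt 31.6 rms 0.0035 n [194, 0] nose in housing (x uphill,y,z) [ 0.0005  0.0001 -0.0358]
[0.37297119 3.0502106  0.07150154]
```

Request:
arm_command([
  {"travel":[0,0,0.2],"roll":0,"fingers":20},
  {"travel":[-0.05,0,0.4],"roll":0,"fingers":20},
  {"travel":[-0.1,0,0.5],"roll":0,"fingers":20},
  {"travel":[-0.1,0,0.5],"roll":0,"fingers":20},
])

```text
time_s: 15.9
tcp_pos: [0.5161, -0.2017, 0.1111]
ee_rot: [[-0.99, -0.142, -0.002], [-0.142, 0.99, -0.002], [0.003, -0.002, -1.0]]
wrist_force: [-20.3, 6.1, 33.2]
gripper_width: 0.364
```

```bash
python3 - <<'E'
from h import *
to(tcpfor(.036,30),98); o=fit(); print(sense()["moment"])
save("t6",cv2.resize(o["side"][0][140:215,280:380],(800,600),interpolation=cv2.INTER_CUBIC))
E
```

```text
t 15.9 tcp [ 0.5161 -0.2017  0.1111] azy 98.2 j6 -77.4 w 0.364 F [-20.3   6.1  33.2] -> travel [ 0.19 -0.01 -0.01] roll 0.2
fit: nose tool [-0.0349  0.0541] tilt 31.1 rms 0.0042 n [194, 0] nose in housing (x uphill,y,z) [ 0.0006  0.0001 -0.0362]
[1.83338145 5.77516461 0.08646832]
```

View pics/t6.png

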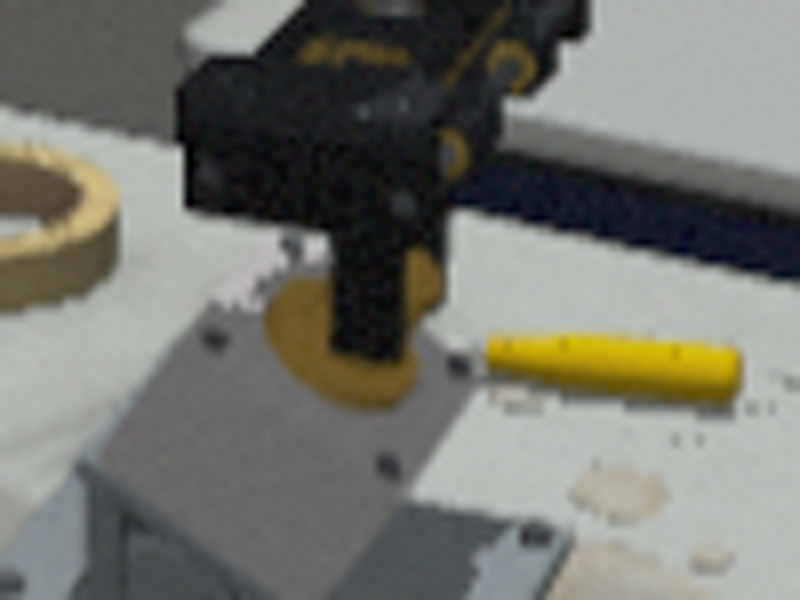

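The shoulder lies flat on the face, and the force rose to about 40 N with only 0.5 mm of motion, so it is at the stop. Ease off, release and withdraw.

Request:
arm_command([
  {"travel":[0.05,0,-0.2],"roll":0,"fingers":20},
  {"travel":[0.1,0,-0.45],"roll":0,"fingers":20},
  {"travel":[0.1,0,-0.45],"roll":0,"fingers":100},
  {"travel":[0.1,0,-0.45],"roll":0,"fingers":100},
  {"travel":[0.1,0,-0.45],"roll":0,"fingers":100},
  {"travel":[0.1,0,-0.45],"roll":0,"fingers":100},
  {"travel":[0.1,0,-0.45],"roll":0,"fingers":100},
  {"travel":[0.1,0,-0.45],"roll":0,"fingers":100},
])

```text
time_s: 16.8
tcp_pos: [0.5172, -0.2013, 0.109]
ee_rot: [[-0.99, -0.14, 0.0], [-0.14, 0.99, -0.0], [-0.0, -0.0, -1.0]]
wrist_force: [0.1, -0.0, 0.2]
gripper_width: 0.821
```

Request:
arm_command([
  {"travel":[0,0,-2],"roll":0,"fingers":100},
  {"travel":[0,0,-6],"roll":0,"fingers":100},
  {"travel":[0,0,-10],"roll":0,"fingers":100},
  {"travel":[-1,18,-13],"roll":0,"fingers":100},
  {"travel":[-1,18,-13],"roll":0,"fingers":100},
  {"travel":[-1,18,-13],"roll":0,"fingers":100},
  {"travel":[-1,18,-13],"roll":0,"fingers":100},
  {"travel":[-1,18,-13],"roll":0,"fingers":100},
])

```text
time_s: 17.6
tcp_pos: [0.502, -0.0186, 0.2403]
ee_rot: [[-0.989, -0.145, 0.003], [-0.145, 0.989, 0.001], [-0.003, 0.001, -1.0]]
wrist_force: [0.2, -0.0, 0.6]
gripper_width: 1.004
```

```bash
python3 - <<'E'
from h import *
to([.5,0,.2])
ims={n:capture(n) for n in("side","top")}
Rh=np.c_[.5*ez-.866*hx, np.cross(n_,.5*ez-.866*hx), n_]
for n,(im,d) in ims.items():
    W=world(n,d); hsv=cv2.cvtColor(im,cv2.COLOR_RGB2HSV)
    m=(hsv[...,0]>12)&(hsv[...,0]<33)&(hsv[...,1]>100)&(np.linalg.norm(W-C-.02*n_,axis=-1)<.05)
    q=(W[m]-C)@Rh; fl=q[(q[:,2]<.014)&(q[:,2]>0)&(np.hypot(q[:,0],q[:,1])>.018)]; tp=q[q[:,2]>.034]
    f0=np.load(f"face_{n}.npy"); D0=np.load(n+"0.npz")["d"]; fz=((world(n,D0)[f0]-C)@Rh)[:,2]
    print(n,m.sum(),"face z",np.median(fz),"flange z med",np.median(fl[:,2]),len(fl),"neck end z",np.percentile(q[:,2],95),"centre tp",tp.mean(0) if len(tp) else 0)
    for l in("white_bushing","marker_pen","screwdriver","lab_notebook","eraser"): print(n,l,[(np.round(r["position"],3).tolist(),round(r["p"],2)) for r in search_frame(n,l)[:2]])
a=cv2.resize(ims["side"][0][140:215,285:360],(400,400),interpolation=cv2.INTER_CUBIC)
b=cv2.resize(ims["top"][0][190:265,315:390],(400,400),interpolation=cv2.INTER_CUBIC); save("t7",np.hstack([a,b]))
E
```

```text
t 17.6 tcp [ 0.502  -0.0186  0.2403] azy 98.3 j6 -98.1 w 1.004 F [ 0.2 -0.   0.6] -> travel [-0.06  1.86  4.03] roll None
side 310 face z -0.0005106451668048915 flange z med 0.007215926061216958 106 neck end z 0.03973727311355534 centre tp [0.00100859 0.00438702 0.03832765]
side white_bushing [([0.331, 0.208, 0.042], 0.94), ([0.603, 0.262, 0.061], 0.6)]
side marker_pen [([0.378, -0.249, 0.008], 0.55)]
side screwdriver [([0.509, -0.376, 0.009], 0.47)]
side lab_notebook [([0.736, -0.119, 0.012], 0.57)]
side eraser [([0.361, -0.012, 0.006], 0.54), ([0.564, 0.242, 0.107], 0.4)]
top 388 face z -0.0008135678154389447 flange z med 0.007192183651783453 166 neck end z 0.04013759497617726 centre tp [0.00427438 0.00056045 0.03881425]
top white_bushing [([0.601, 0.236, 0.063], 0.54)]
top marker_pen [([0.383, -0.259, 0.014], 0.83)]
top screwdriver [([0.522, -0.378, 0.017], 0.84)]
top lab_notebook [([0.739, -0.099, 0.01], 0.85)]
top eraser [([0.367, -0.016, 0.018], 0.64), ([0.556, -0.188, 0.088], 0.33)]
```

View pics/t7.png

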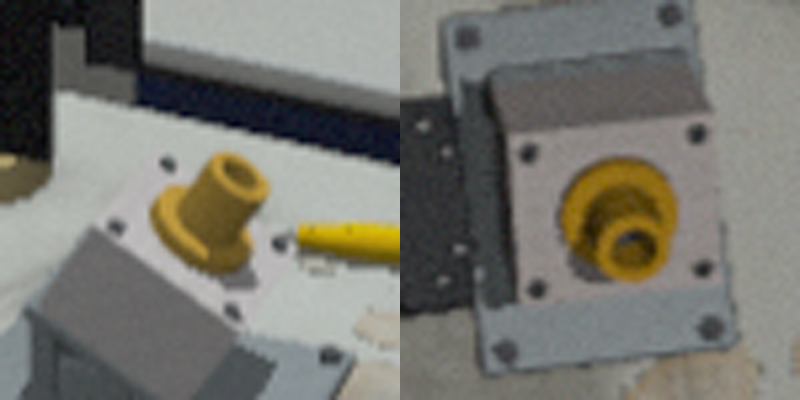

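The shoulder is seated flat: the flange top measures 7.7 and 8.0 mm above the face in the two cameras (8 mm is home). The loose things are unmoved, so I'm handing in.

```bash
python3 -c "
from station import *; print(finish_job(), sense()['time_s'])"
```

```text
the job is handed in; nothing more can be done
the job is handed in; nothing more can be done
```

The job is handed in; the last clock reading I printed was 17.6 s of the 58 s allowed. The bronze bushing is pressed home in the housing's bore, released, and the arm has withdrawn clear of it.

**What I did:**
- I turned the knob 57°, which put the bronze bushing in the middle of the front opening, at (0.489, 0.166). The opening's computed centre is (0.490, 0.165).
- The arm commands cannot tilt the tool. So I gripped the neck, lifted the bushing part-way, and pivoted it in the jaws against its own collar.
- That gave about 39° instead of 30°. I corrected it to about 30° inside the bore mouth and pressed along the bore axis. At the end the force rose to about 40 N with only 0.5 mm of motion.

**Last checks:**
- **Seating:** the flange top measured 7.7 mm (side camera) and 8.0 mm (top camera) above the face, against 8 mm when fully home. The last picture shows the shoulder flat on the face.
- **Wrist force:** about zero after release.
- **Loose things:** the pen, screwdriver, notebook and eraser are within about 5 mm of their first measured positions, which is the detection noise.
- **White bushing:** the networks report it at about (0.60, 0.24–0.26), on the carousel where its pocket should now be. I only saw it through the clear cover.
- **Disagreement:** my rough centring estimate from the visible neck end was off by up to 4 mm, in a different direction for each camera. That estimate uses only the side each camera sees. In the last fit before release the nose was within about 0.6 mm of the bore axis, though the fitted tilt read 31.1°.

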